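# Put up a support rod on the bench rail

## Task

Put up the steel support rod on the bench rail: drop the T-head of the blue socket foot into the rail's window, slide the foot along the slot until it meets the stop inside, and give it a quarter turn there so that it locks crosswise with its flange flat on the rail. Then slide the rod down into the foot's socket, fully home, and let go. Leave the tape roll, the red canister and the yellow note pad where they are.

Things in the scene. Friction and masses are not known exactly. Their poses are not given: they have to be found in the camera images.
- rail: Fixed aluminium T-slot rail, 56 (x) x 250 (y) x 28 mm high, blue mark on top at its -y end; origin at the centre of its underside, slot along its y axis on x = 0. Drop-in window, 15 wide x 30 long, at y = -80 to -50; from there to y = +95 the slot is 12 wide between lips 9 thick. Beneath runs a channel 15 wide, floor at z = 8: too narrow to turn the T-head.
- rail_window (a point): Centre of the rail's drop-in window, flanked by two blue strips, level with the rail's top face (rail frame 0, -65, 28 mm); axes as the rail's. The T-head goes in with its long way along the rail's y.
- rail_far (a point): Middle of the slot at the rail's top (rail frame 0, 50, 28 mm). Out of sight under the lips is a round locking chamber 29 across, moved each time: its centre is at rail y = +30 to +70. A solid stop, hard to see down the slot, closes its +y side; the head slid to +y meets it centred 1.5 mm past the chamber's centre and can be turned right there, to either hand. 8 mm short of that it cannot.
- foot: Socket foot, about 250 g; origin at the centre of its flange's underside, z up. Flange 40 diameter x 5; on it a blue block 36 (x) x 24 (y) x 50 mm, up to z = 55, white stripe on each narrow side: grip it across the 24 mm. It starts hanging upright in the grey storage block, at any yaw. Seated in the rail, its origin is level with the rail's top.
- foot_head (a point): Underside of the foot's T-head (foot frame 0, 0, -17 mm). Head 26 long (x, as the blue block's long way) x 12 wide x 6 thick with half-round ends, under a neck 9 diameter x 11 long; in the rail the head has 2 mm of vertical play under the lips.
- foot_socket (a point): Centre of the socket's mouth on top of the foot's blue block (foot frame 0, 0, 55 mm). Socket 14 diameter, 45 deep (bottom at foot z = 10), mouth bevelled 2 mm.
- park: Fixed grey storage block 64 x 64 x 26 mm high with a 30 mm round hole in which the foot hangs by its flange; origin at the centre of its underside.
- rod: Steel support rod, 12 diameter x 140 long, red band near the upper end, about 110 g. Origin at the centre of its lower end, z along it to the upper end. At the start it stands in the orange rack.
- rack: Fixed orange rack 60 x 60 x 46 mm high with one hole 14 diameter, 40 deep, in which the rod stands, 100 mm of it showing; origin at the centre of its underside.
- tape: Bystander: grey tape roll lying flat, 90 diameter x 48 high; origin at the centre of its underside.
- canister: Bystander: red canister with a white cap, 64 diameter x 85 high; origin at the centre of its underside.
- notes: Bystander: yellow note pad 76 x 76 x 14 mm; origin at the centre of its underside.

How it is judged:
By the outcome, as a careful person would: the job done as asked, in the order asked, and still so for the second after the job is handed in, with the robot touching nothing.
It also fails if it takes over 72 s, if anything falls off the work surface, if the arm or the gripper's body presses on something with over 40 N, if the wrist force passes 120 N, or if a joint passes its speed limit or range.

## Robot

A 6-joint arm with a two-finger parallel gripper is mounted at the origin on the work surface. World frame = base frame: x ahead of the robot, y to its left, z up, the work surface at z = 0. Lengths are in mm, angles in rad, forces in N, time in s.
With the tool pointing down it reaches from about 350 to 875 mm from the base axis. Payload 4.2 kg.
Tool frame: the origin (TCP) lies at the very end of the fingers, on their centre line; the grasp point (between the pads) lies 19 mm behind it; z points along the fingers, y is the line along which they close (so a half turn about z gives the same grasp; the last joint's range is limited). The gripper opens to 85 mm and grips with 20 to 120 N. Pads are 22 mm wide; open, the fingers measure 114 mm over their backs; the gripper's body (76 mm by 85 mm) begins 54 mm behind the grasp point. The pads swing forward as they close: fully open they stand 13 mm farther back than shut.
Start: joints at [-0.989, 0.385, 0.008, 0, -1.194, -0.259], TCP at [198.28, -592.693, 231.312] pointing down, gripper open.
Joint ranges: [-3.14, 3.14], [-1.21, 2.06], [-1.07, 1.41], [-3.16, 2.05], [-2.99, -0.16], [-3.1, 3.1]. Speed limits (rad/s): [2.79, 2.79, 3.14, 3.14, 3.14, 3.14].

## Interface

Orientations are given as a unit quaternion [x, y, z, w].
In Python, from bench import arm gives the robot as it stands. The module is installed in compiled form; this text tells all that it offers.
- The arm moves only by the tool drive_tool, never from a script. Its argument "targets" is a list of rows, each a list of 5 numbers: the closure, from -1 (fully open) to 1 (shut), then the shift along the tool's x, y, z in mm, then the turn about the tool's z in degrees. In form: [[grip, tx, ty, tz, roll], ...]. A call has 1 to 12 rows; each row is the pose to reach, as a shift and turn from the pose commanded when the call began, along the tool's axes at that moment; what a row does not reach only later rows make up. A row lasts 1/10 s, in which the tool goes at most 50 mm and 8.59 degrees, less where a joint would pass 70% of its speed; a pose out of reach is approached as far as the arm can. A call with a gripper value outside its range is refused whole. The fingers move at their own pace and stop on an object; the grip force is fixed at half the most. Time passes only in rows, so rows that repeat a pose let the fingers close. It gives the time, the measured TCP pose, the force, the opening and the grip force at its end, in the units of the state.
- arm.read_state(): the state, without advancing time (a new reading comes with each control period).
- arm.get_image(name): name is "scene" or "top" or "wrist"; returns the picture (384x512x3 uint8, blue, green, red); there is no depth.
- arm.camera_params(name): a dict with "fov_y" (degrees; the focal length in pixels is half the picture's height over the tangent of half this angle, whatever the lens; pixels are square), "cx", "cy" (the principal point, pixels), "rvec" (rotation vector, rad) and "tvec" (3), from world to camera coordinates, as OpenCV has them; the wrist camera has in their place "tool_from_camera" (4x4, takes a point from camera to tool coordinates, whose origin is the TCP and whose axes are the flange's). Camera axes: x right, y down, z forward; pixel columns grow to the right and rows downward; lengths in mm; the calibration is good to about 2 mm. The wrist camera is an equidistant fisheye: a pixel r from the principal point sees the ray r / f radians off the axis. A picture is of the moment at which its call begins: read the wrist's pose just before it. camera_params takes no time and is no camera call.
- arm.job_done(): hands the job in; it is judged then, once.
The state is a dict: "clock": time; "joints": joint angles; "joint_vel": joint speeds; "joint_efforts": joint torques, N m; "position": TCP position; "ee_rot": TCP orientation; "contact_force": force on the tool from outside, world axes, zero at the start; "wrist_torque": the same for the moment, N m; "gripper_width": finger opening in mm; "grasp_force": force on a finger pad.
Only numpy, scipy, OpenCV 4.12 (cv2) and the standard library are available. Lean on these libraries where they do the work, as an engineer would, in place of code of your own. Each camera call takes 0.05 s, during which the arm holds its last target. There are 200 camera calls.

## Working session

There is one attempt and no reset: what is moved stays moved. The work goes in short steps, Python scripts to look and compute and a tool call to move; the robot and the scene stay as the last step left them, time stands still between calls to the robot, and variables do not carry over. Pictures are saved under pics/ and viewed, at most 10 in all, crops included, and the job is handed in when it is done.

Besides the shell and the picture viewer there is one more tool, called after "Emit:" in YAML: its name, and indented under it one key for each argument. drive_tool: Moves the arm, as the interface text tells. Its arguments: {"type":"object","properties":{"targets":{"type":"array","items":{"type":"array","items":{"type":"number"}}}},"required":["targets"]}

```bash
mkdir -p pics; cat > h.py <<'E'
import numpy as np, cv2
from scipy.spatial.transform import Rotation as R
from bench import arm
def save(name,fn,crop=None,sc=1):
    s=arm.read_state(); im=np.array(arm.get_image(name))
    cv2.imwrite('pics/raw_'+fn,im)
    if crop: x0,y0,x1,y1=crop; im=im[y0:y1,x0:x1]
    if sc!=1: im=cv2.resize(im,None,fx=sc,fy=sc,interpolation=cv2.INTER_CUBIC)
    cv2.imwrite('pics/'+fn,im); return s
def ray(name,u,v,s=None):
    p=arm.camera_params(name); f=192/np.tan(np.radians(p['fov_y'])/2)
    x,y=(u-p['cx'])/f,(v-p['cy'])/f
    if name=='wrist':
        r=np.hypot(x,y); d=np.array([np.sin(r)*x/max(r,1e-9),np.sin(r)*y/max(r,1e-9),np.cos(r)])
        T=np.array(p['tool_from_camera']); q=R.from_quat(s['ee_rot'])
        return q.apply(T[:3,3])+s['position'], q.apply(T[:3,:3]@d)
    M=cv2.Rodrigues(np.array(p['rvec'],float))[0]; t=np.array(p['tvec'],float).ravel()
    return -M.T@t, M.T@np.array([x,y,1.])
def at(name,u,v,z,s=None):
    o,d=ray(name,u,v,s); return (o+d*(z-o[2])/d[2])
E
python3 - <<'E'
from h import *
s=save('top','top.png',sc=1.5)
save('scene','scene.png',sc=1.5)
for k in s: print(k,np.round(s[k],3))
for n in('top','scene','wrist'): print(n,arm.camera_params(n))
E
```

```text
clock 0.0
joints [-9.890e-01  3.860e-01  7.000e-03 -1.000e-03 -1.194e+00 -2.590e-01]
joint_vel [-0.     0.     0.002 -0.     0.001 -0.   ]
joint_efforts [-2.0000e-03 -3.9229e+01  1.8840e+01  4.1860e+00 -5.0000e-03  0.0000e+00]
position [ 198.107 -592.183  230.236]
ee_rot [-0.161  0.987  0.001 -0.   ]
contact_force [-0.35  -0.094 -1.465]
wrist_torque [ 0.042 -0.02  -0.003]
grasp_force 0.0
gripper_width 85.447
top {'fov_y': 49.47778622949847, 'cx': 259.00512303025056, 'cy': 190.75402426898336, 'rvec': array([ 2.08777069, -2.14942829,  0.21413522]), 'tvec': array([  22.20396147,  572.99617194, 1084.89124752])}
scene {'fov_y': 55.582805103895275, 'cx': 255.81496423080722, 'cy': 188.90007586474425, 'rvec': array([ 1.64462543,  1.82412458, -0.80430766]), 'tvec': array([  45.29334125, -326.88915817, 1299.86306537])}
wrist {'fov_y': 65.70646984690485, 'cx': 256.28999060450815, 'cy': 187.33462570162158, 'tool_from_camera': array([[-8.65810732e-04, -9.60814123e-01, -2.77192120e-01,
         7.02139577e+01],
       [ 9.99999475e-01, -6.79984972e-04, -7.66512094e-04,
        -7.15186825e-01],
       [ 5.47989169e-04, -2.77192639e-01,  9.60814207e-01,
        -1.42786417e+02],
       [ 0.00000000e+00,  0.00000000e+00,  0.00000000e+00,
         1.00000000e+00]])}
```

View pics/top.png

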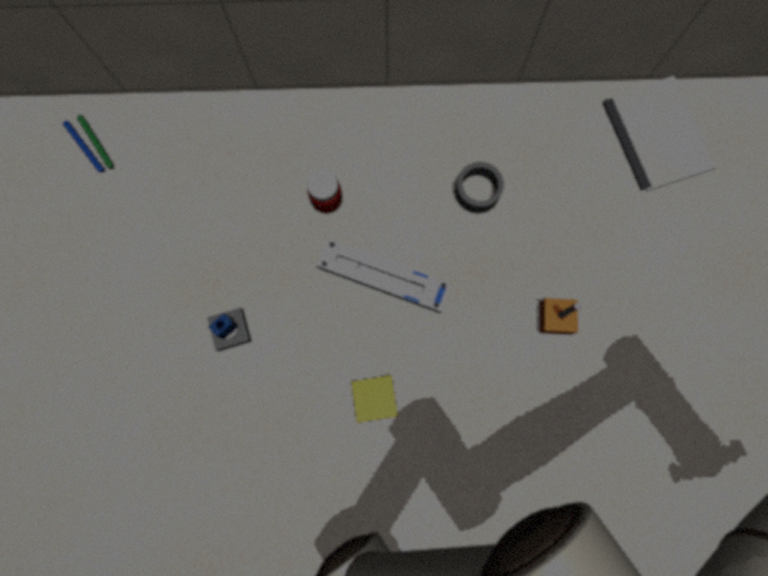

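View pics/scene.png

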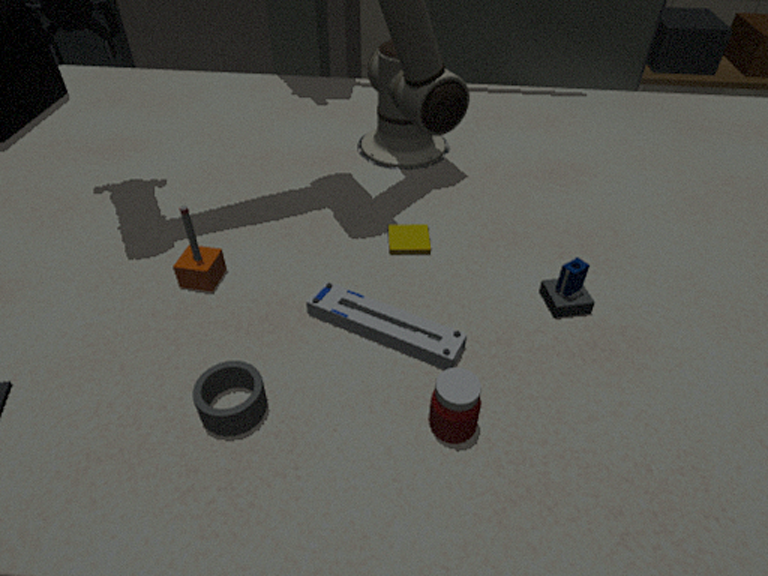

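The top view shows park/foot at about (229,328), the rail from (322,255) to (442,298) with its blue end at lower right, and the rack at (559,316), all in 1.5x pixels. The canister is near the rail's far end.

```bash
python3 - <<'E'
from h import *
a=cv2.imread('pics/raw_top.png')
def c(x0,y0,w,h,k): return cv2.resize(a[y0:y0+h,x0:x0+w],None,fx=k,fy=k,interpolation=cv2.INTER_CUBIC)
r=c(205,155,100,60,7)   # rail 700x420
p=c(135,200,35,36,5);q=c(355,192,35,36,5)
z=np.zeros((180,350,3),np.uint8); z=np.hstack([p,np.zeros((180,350,3),np.uint8),q])
cv2.imwrite('pics/c1.png',np.vstack([np.clip(r.astype(int)*1.5,0,255).astype(np.uint8),z]))
for n,u,v,zz in [('park',229,328,26),('foot top',224,325,55+26),('w1',420,274,28),('w2',411,299,28),('blue',440,294,28),('dot1',333,244,28),('dot2',324,264,28),('rack',559,314,46),('rodtop',567,310,146),('notes',374,398,14),('can',322,187,85),('tape',479,184,48)]:
    print(n,at('top',u/1.5,v/1.5,zz).round(1))
E
```

```text
park [509.1 302.9  26. ]
foot top [507.1 298.   81. ]
w1 [600.7 -54.6  28. ]
w2 [553.5 -35.9  28. ]
blue [561.4 -90.4  28. ]
dot1 [663.9 108.4  28. ]
dot2 [625.3 125.8  28. ]
rack [ 514.6 -304.7   46. ]
rodtop [ 506.3 -290.5  146. ]
notes [373.9  37.9  14. ]
can [757.2 122.6  85. ]
tape [ 768.4 -172.5   48. ]
```

View pics/c1.png

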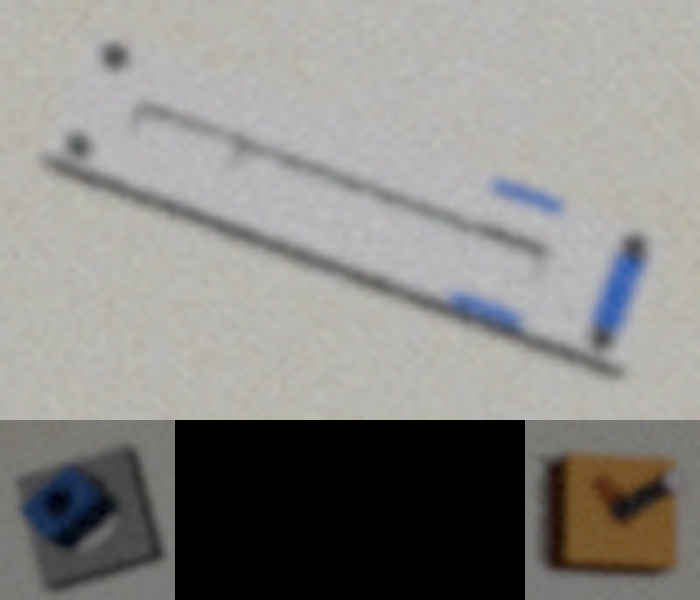

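The rail's strips are at crop (527,196) and (487,310), and its dots at (115,55) and (78,146). A faint tick in the slot at (240,150) may be the stop. I'll sweep the wrist camera over the rack, the rail and then the foot.

Emit:
drive_tool:
  targets:
    - [-1,-392,172,0,-49]
    - [-1,-392,172,0,-49]
    - [-1,-392,172,0,-49]
    - [-1,-392,172,0,-49]
    - [-1,-392,172,0,-49]
    - [-1,-392,172,0,-49]
    - [-1,-392,172,0,-49]
    - [-1,-392,172,0,-49]
    - [-1,-392,172,0,-49]
    - [-1,-392,172,0,-49]
    - [-1,-392,172,0,-49]
    - [-1,-392,172,0,-49]

```text
clock: 1.3
position: [514.6, -305.7, 231.0]
ee_rot: [-0.555, 0.832, 0.0, -0.0]
contact_force: [0.0, -0.3, -0.1]
gripper_width: 85.0
grasp_force: 0.0
```

```bash
cat >> h.py <<'E'
def plan(x,y,z,yaz):
    s=arm.read_state(); M=R.from_quat(s['ee_rot']).as_matrix(); d=np.array([x,y,z])-s['position']
    a=np.degrees(np.arctan2(M[1,1],M[0,1])); r=-(yaz-a); r=(r+180)%360-180
    print('t',s['clock'],'pos',np.round(s['position'],1),'yaz',round(a,2),'F',np.round(s['contact_force'],1),'w',round(s['gripper_width'],1),'-> shift',(M.T@d).round(1),'roll',round(r,2))
E
python3 - <<'E'
from h import *
import json
s=save('wrist','w_rack.png',sc=1.5); json.dump({k:np.array(v).tolist() for k,v in s.items()},open('s_rack.json','w'))
b=arm.read_state(); print(b['joints'])
plan(590,-10,270,157.4)
E
```

```text
[-2.66325044e-01  3.40256698e-01 -5.96031379e-02 -2.99996158e-05
 -1.17147981e+00 -1.27942140e-01]
t 1.35 pos [ 514.5 -306.   231.2] yaz 157.41 F [ 0.1 -0.3 -1.2] w 85.6 -> shift [-302.3   44.   -38.8] roll 0.01
```

Emit:
drive_tool:
  targets:
    - [-1,-302,44,-40,0]
    - [-1,-302,44,-40,0]
    - [-1,-302,44,-40,0]
    - [-1,-302,44,-40,0]
    - [-1,-302,44,-40,0]
    - [-1,-302,44,-40,0]
    - [-1,-302,44,-40,0]
    - [-1,-302,44,-40,0]
    - [-1,-302,44,-40,0]

```text
clock: 2.25
position: [589.8, -10.8, 271.1]
ee_rot: [-0.555, 0.832, 0.0, -0.0]
contact_force: [0.2, -0.7, 0.4]
gripper_width: 85.4
grasp_force: 0.0
```

```bash
python3 - <<'E'
from h import *
import json
s=save('wrist','w_rail.png',sc=1.5); json.dump({k:np.array(v).tolist() for k,v in s.items()},open('s_rail.json','w'))
plan(508,301,190,157.4)
E
```

```text
t 2.3 pos [589.8 -11.1 271.1] yaz 157.37 F [-0.2 -1.3  0.3] w 85.3 -> shift [-256.6  195.6   81.1] roll -0.03
```

View pics/w_rail.png

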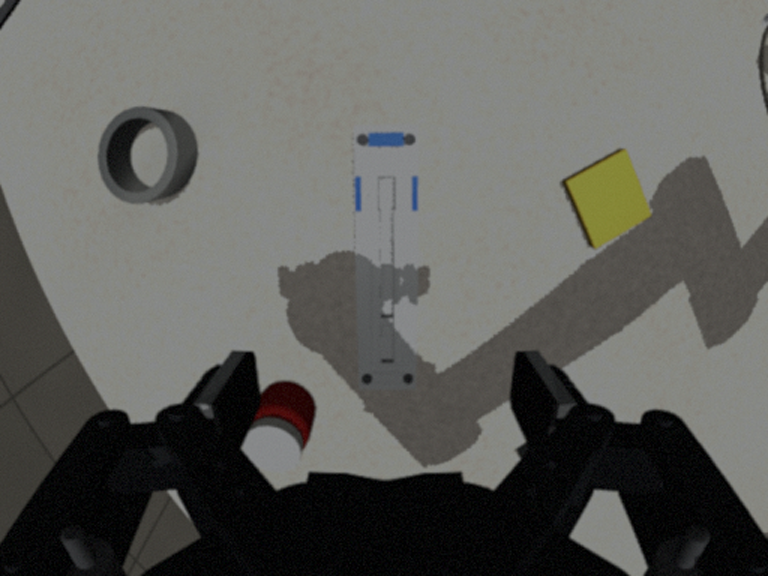

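View pics/w_rack.png

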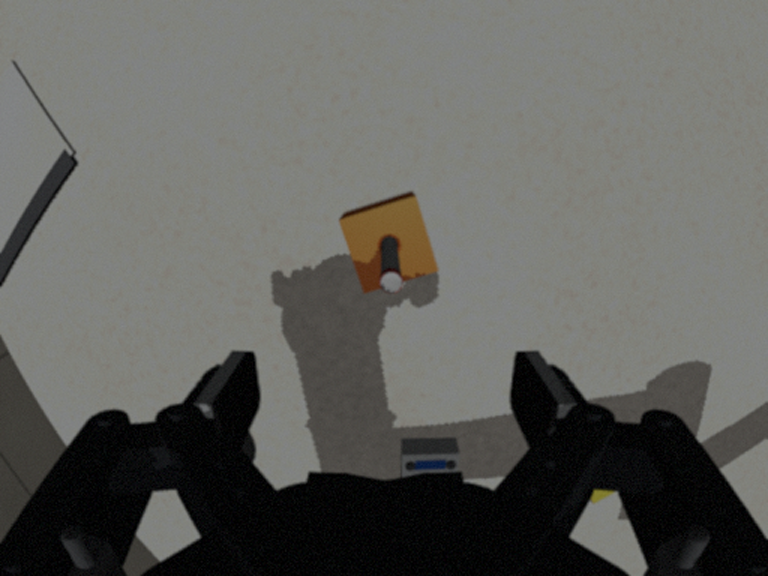

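The rail view shows the strips at (358,193) and (415,193), the window at (378-395,177-209), dots at (366,378), (408,378), (362,139) and (410,139), and the slot's inner tick at (387,316). In the rack view the rod top is at (391,281) and its base at (390,245).

```bash
python3 - <<'E'
from h import *
import json
s=json.load(open('s_rail.json')); P=lambda u,v,z,s=s: at('wrist',u/1.5,v/1.5,z,s)[:2]
w=(P(358,193,28)+P(415,193,28))/2; far=(P(366,378,28)+P(408,378,28))/2; near=(P(362,139,28)+P(410,139,28))/2
d=far-near; az=np.degrees(np.arctan2(d[1],d[0])); d/=np.hypot(*d)
print('win',w,'az',az)
for n,u,v,z in [('near',386,139,28),('far',387,378,28),('win0',387,177,28),('win1',387,209,28),('tick28',387,316,28),('tick19',387,316,19),('tick8',387,316,8),('end',387,361,28)]:
    q=P(u,v,z)-w; print(n,P(u,v,z).round(1),'rail y',(q@d-65).round(1),'x',(q@[d[1],-d[0]]).round(1))
s2=json.load(open('s_rack.json'))
print('rod top',P(391,281,146,s2),'base',P(390,245,46,s2))
E
```

```text
win [573.89858046 -46.31245755] az 67.65649924388899
near [556.3 -89.6] rail y -111.7 x 0.2
far [641.6 117.9] rail y 112.7 x 0.2
win0 [568.2 -58.9] rail y -78.8 x -0.5
win1 [578.9 -33.1] rail y -50.9 x -0.4
tick28 [616.8  57.9] rail y 47.7 x 0.0
tick19 [618.  61.] rail y 51.1 x -0.0
tick8 [619.5  64.9] rail y 55.2 x -0.1
end [634.5 100.7] rail y 94.0 x 0.2
rod top [ 509.9898127 -309.4142917] base [ 509.67021151 -308.53390869]
```

Emit:
drive_tool:
  targets:
    - [-1,-257,195,81,0]
    - [-1,-257,195,81,0]
    - [-1,-257,195,81,0]
    - [-1,-257,195,81,0]
    - [-1,-257,195,81,0]
    - [-1,-257,195,81,0]
    - [-1,-257,195,81,0]
    - [-1,-257,195,81,0]
    - [-1,-257,195,81,0]
    - [-1,-257,195,81,0]

```text
clock: 3.3
position: [509.3, 301.0, 190.7]
ee_rot: [-0.555, 0.832, -0.0, 0.0]
contact_force: [0.3, 0.8, -0.6]
gripper_width: 85.7
grasp_force: 0.0
```

```bash
python3 - <<'E'
from h import *
import json
s=save('wrist','w_foot.png',crop=(160,100,360,250),sc=4); json.dump({k:np.array(v).tolist() for k,v in s.items()},open('s_foot.json','w'))
plan(508,301,190,157.4)
E
```

```text
t 3.35 pos [509.4 301.  190.8] yaz 157.35 F [-0.  -0.   0.5] w 85.5 -> shift [0.5 1.3 0.8] roll -0.05
```

View pics/w_foot.png

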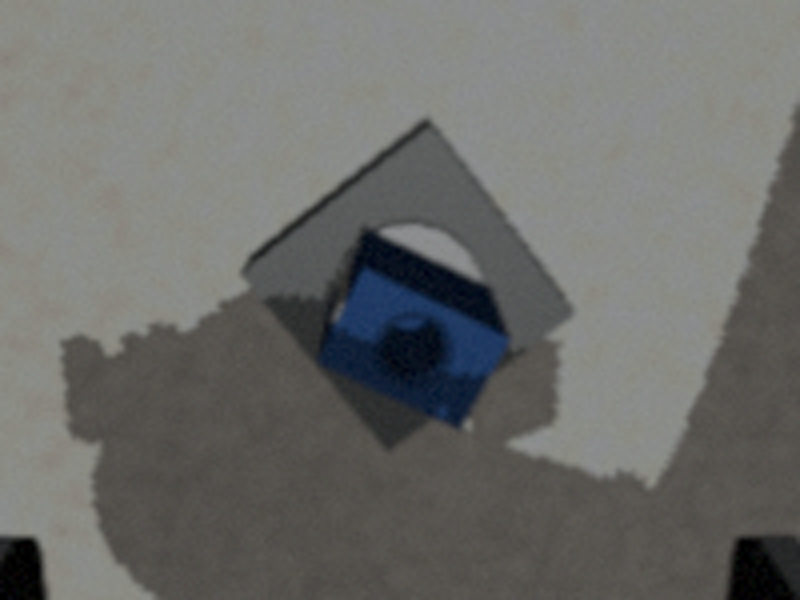

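The foot's top-face corners are at crop (370,265), (509,340), (463,428) and (318,362), with the socket at (414,345).

```bash
python3 - <<'E'
from h import *
import json
s=json.load(open('s_foot.json'))
P=lambda u,v: at('wrist',160+u/4,100+v/4,81,s)[:2]
c=[P(370,265),P(509,340),P(463,428),P(318,362)]
print(np.mean(c,0),P(414,345))
for i in range(4):
    e=c[(i+1)%4]-c[i]; print(np.hypot(*e).round(1),(np.degrees(np.arctan2(e[1],e[0]))%180).round(1))
m=np.mean(c,0); e=c[1]-c[0]+c[2]-c[3]; lx=np.degrees(np.arctan2(e[1],e[0])); print('long az',lx)
plan(m[0],m[1],110,lx+90); plan(m[0],m[1],110,lx-90)
E
```

```text
[504.60917322 305.06346463] [504.50765723 303.96482417]
35.0 128.5
22.8 41.9
36.0 131.7
24.8 39.4
long az 130.14115471922423
t 3.35 pos [509.4 301.  190.8] yaz 157.35 F [-0.  -0.   0.5] w 85.5 -> shift [-1.9  6.  80.8] roll -62.79
t 3.35 pos [509.4 301.  190.8] yaz 157.35 F [-0.  -0.   0.5] w 85.5 -> shift [-1.9  6.  80.8] roll 117.21
```

Emit:
drive_tool:
  targets:
    - [-1,-2,5,70,-63]
    - [-1,-2,5,70,-63]
    - [-1,-2,5,70,-63]
    - [-1,-2,5,70,-63]
    - [-1,-2,5,70,-63]
    - [-1,-2,5,70,-63]
    - [-1,-2,5,70,-63]
    - [-1,-2,5,70,-63]
    - [-1,-2,5,110,-63]
    - [-1,-2,5,144,-63]
    - [-1,-2,5,144,-63]

```text
clock: 4.45
position: [502.8, 302.7, 42.4]
ee_rot: [0.907, -0.42, -0.002, 0.004]
contact_force: [-0.9, -0.1, -0.4]
gripper_width: 85.3
grasp_force: 0.0
```

Emit:
drive_tool:
  targets:
    - [1,0,0,0,0]
    - [1,0,0,0,0]
    - [1,0,0,0,0]
    - [1,0,0,0,0]
    - [1,0,0,0,0]
    - [1,0,0,0,0]
    - [1,0,0,0,0]
    - [1,0,0,0,0]

```text
clock: 5.25
position: [505.3, 306.9, 47.8]
ee_rot: [0.908, -0.418, 0.001, -0.001]
contact_force: [-0.4, -1.0, 5.8]
gripper_width: 23.5
grasp_force: 60.1
```

Emit:
drive_tool:
  targets:
    - [1,0,0,-20,0]
    - [1,0,0,-60,0]
    - [1,0,0,-90,0]
    - [1,0,0,-90,0]
    - [1,0,0,-90,0]

```text
clock: 5.75
position: [504.0, 306.2, 135.8]
ee_rot: [0.908, -0.419, -0.001, 0.0]
contact_force: [-0.6, -0.4, -4.5]
gripper_width: 23.0
grasp_force: 59.7
```

```bash
python3 - <<'E'
from h import *
plan(573.9,-46.3,130,157.66)
E
```

```text
t 5.75 pos [504.  306.2 135.8] yaz -139.54 F [-0.6 -0.4 -4.5] w 23.0 -> shift [313.6 175.5   5.5] roll 62.8
```

Emit:
drive_tool:
  targets:
    - [1,314,175,0,63]
    - [1,314,175,0,63]
    - [1,314,175,0,63]
    - [1,314,175,0,63]
    - [1,314,175,0,63]
    - [1,314,175,0,63]
    - [1,314,175,0,63]
    - [1,314,175,0,63]
    - [1,314,175,40,63]
    - [1,314,175,56,63]
    - [1,314,175,56,63]
    - [1,314,175,56,63]

```text
clock: 6.95
position: [575.0, -46.1, 79.0]
ee_rot: [-0.556, 0.831, 0.0, -0.001]
contact_force: [1.2, -0.6, -3.1]
gripper_width: 23.8
grasp_force: 59.6
```

```bash
python3 - <<'E'
from h import *
import json
s=save('wrist','w_win.png',crop=(160,60,360,210),sc=4); json.dump({k:np.array(v).tolist() for k,v in s.items()},open('s_win.json','w'))
plan(573.9,-46.3,60,157.66)
E
```

```text
t 7.0 pos [575.9 -45.9  80.2] yaz 157.53 F [ 0.9  0.3 -3.3] w 23.5 -> shift [ 1.1  1.6 20.2] roll -0.13
```

View pics/w_win.png

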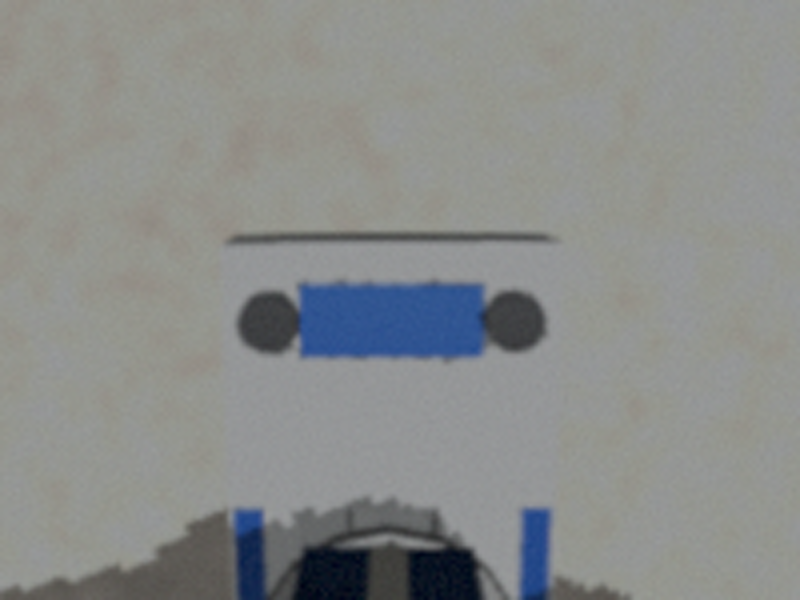

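The view shows the strips at u 234-264 and 521-550 starting at v=510, the mark at u 300-483 and v 284-356, and the window sides at u 351 and 437. The flange arc top is at (388,530), the block spans u 302-480, and the white stripe is at 367-409.

```bash
python3 - <<'E'
from h import *
import json
s=json.load(open('s_win.json')); M=R.from_quat(s['ee_rot']).as_matrix(); p=np.array(s['position'])
def T(u,v,z): return (M.T@(at('wrist',160+u/4,60+v/4,z,s)-p)).round(2)
print('rail: strips',T(234,510,28),T(550,510,28),'mark',T(300,320,28),T(483,320,28),'win',T(351,515,28),T(437,515,28),'dots',T(269,322,28),T(514,322,28))
z=p[2]
for h in (22,20): # foot origin below TCP
  print(h,'flange top edge',T(388,532,z-h+5),'flange under',T(388,526,z-h),'stripe top',T(367,548,z-h+55),T(409,548,z-h+55),'block',T(302,548,z-h+55),T(480,548,z-h+55))
  print(' flange sides', T(272,600,z-h+5),T(508,600,z-h+5))
E
```

```text
rail: strips [ 14.86 -26.41  50.98] [14.8  27.51 51.11] mark [ 47.22 -14.55  51.07] [47.21 15.43 51.14] win [13.96 -6.44 51.03] [13.94  8.18 51.06] dots [ 46.94 -19.66  51.06] [46.92 20.55 51.15]
22 flange top edge [21.41 -0.18 17.04] flange under [20.78 -0.18 22.04] stripe top [ 35.2   -2.27 -32.94] [ 35.19   1.81 -32.93] block [ 35.2   -8.59 -32.96] [ 35.18   8.72 -32.92]
 flange sides [ 11.2  -16.85  16.98] [11.15 17.07 17.06]
20 flange top edge [22.03 -0.18 15.04] flange under [21.39 -0.18 20.04] stripe top [ 35.84  -2.23 -34.94] [ 35.84   1.77 -34.93] block [ 35.85  -8.44 -34.96] [ 35.82   8.56 -34.92]
 flange sides [ 11.95 -16.64  14.98] [11.9  16.85 15.06]
```

Emit:
drive_tool:
  targets:
    - [1,-1.3,0.6,8,0.1]
    - [1,-1.3,0.6,14,0.1]
    - [1,-1.3,0.6,18,0.1]
    - [1,-1.3,0.6,22,0.1]
    - [1,-1.3,0.6,25,0.1]
    - [1,-1.3,0.6,25,0.1]

```text
clock: 7.6
position: [575.2, -44.6, 54.8]
ee_rot: [-0.555, 0.832, 0.0, -0.0]
contact_force: [-0.5, 0.1, -3.0]
gripper_width: 23.2
grasp_force: 59.8
```

Emit:
drive_tool:
  targets:
    - [1,0,0,2,0]
    - [1,0,0,3,0]
    - [1,0,0,4,0]
    - [1,0,0,4,0]

```text
clock: 8.0
position: [575.5, -44.6, 51.2]
ee_rot: [-0.555, 0.832, 0.0, -0.0]
contact_force: [-0.7, 0.0, -3.7]
gripper_width: 23.4
grasp_force: 59.8
```

Emit:
drive_tool:
  targets:
    - [1,0,0,0.7,0]
    - [1,0,0,0.7,0]

```text
clock: 8.2
position: [575.5, -44.6, 50.6]
ee_rot: [-0.555, 0.832, 0.0, -0.0]
contact_force: [0.2, 0.6, -3.8]
gripper_width: 23.1
grasp_force: 59.8
```

Emit:
drive_tool:
  targets:
    - [1,0,0,0.7,0]
    - [1,0,0,0.7,0]

```text
clock: 8.4
position: [575.6, -44.6, 49.9]
ee_rot: [-0.555, 0.832, 0.0, 0.0]
contact_force: [-0.1, 0.4, -3.3]
gripper_width: 23.4
grasp_force: 60.1
```

Emit:
drive_tool:
  targets:
    - [1,0,0,0.7,0]
    - [1,0,0,0.7,0]

```text
clock: 8.6
position: [575.6, -44.5, 49.9]
ee_rot: [-0.555, 0.832, -0.0, 0.0]
contact_force: [-2.3, 0.5, 2.0]
gripper_width: 23.4
grasp_force: 60.5
```

Emit:
drive_tool:
  targets:
    - [1,0,0,0.7,0]
    - [1,0,0,0.7,0]

```text
clock: 8.8
position: [575.6, -44.6, 49.8]
ee_rot: [-0.555, 0.832, -0.0, 0.0]
contact_force: [-4.5, 1.5, 6.6]
gripper_width: 23.1
grasp_force: 61.3
```

Emit:
drive_tool:
  targets:
    - [1,0,0,0.7,0]
    - [1,0,0,0.7,0]

```text
clock: 9.0
position: [575.6, -44.5, 49.8]
ee_rot: [-0.555, 0.832, -0.0, 0.0]
contact_force: [-5.4, 1.3, 9.6]
gripper_width: 23.4
grasp_force: 61.8
```

Emit:
drive_tool:
  targets:
    - [1,0,0,-2.7,0]
    - [1,-10,0,-2.7,0]
    - [1,-20,0,-2.7,0]
    - [1,-32,0,-2.7,0]
    - [1,-44,0,-2.7,0]
    - [1,-56,0,-2.7,0]
    - [1,-68,0,-2.7,0]
    - [1,-80,0,-2.7,0]
    - [1,-90,0,-2.7,0]
    - [1,-90,0,-2.7,0]

```text
clock: 10.0
position: [610.1, 40.3, 50.0]
ee_rot: [-0.555, 0.832, 0.001, -0.0]
contact_force: [-1.4, 3.0, -3.5]
gripper_width: 23.2
grasp_force: 59.8
```

```bash
cat >> h.py <<'E'
def rail():
    s=arm.read_state(); d=np.array([np.cos(np.radians(67.66)),np.sin(np.radians(67.66))]); q=s['position'][:2]-np.array([575.6,-44.6])
    F=s['contact_force']; M=R.from_quat(s['ee_rot']).as_matrix()
    print(s['clock'],'y',(q@d-65).round(2),'x',(q@[d[1],-d[0]]).round(2),'z',s['position'][2].round(2),'F along/across/z',(F[:2]@d).round(1),(F[:2]@[d[1],-d[0]]).round(1),F[2].round(1),'yaz',np.degrees(np.arctan2(M[1,1],M[0,1])).round(2),'T',np.round(s['wrist_torque'],2))
E
python3 -c "
from h import *
rail()"
```

```text
10.0 y 26.6 x -0.4 z 50.04 F along/across/z 2.3 -2.5 -3.5 yaz 157.45 T [ 0.83  0.72 -0.02]
```

Emit:
drive_tool:
  targets:
    - [1,-2,0,0,0]
    - [1,-4,0,0,0]
    - [1,-6,0,0,0]
    - [1,-8,0,0,0]
    - [1,-8,0,0,0]

```text
clock: 10.5
position: [613.4, 46.2, 50.5]
ee_rot: [-0.555, 0.832, 0.0, 0.0]
contact_force: [-2.4, 1.2, -3.4]
gripper_width: 23.1
grasp_force: 59.8
```

Emit:
drive_tool:
  targets:
    - [1,-2,0,0,0]
    - [1,-4,0,0,0]
    - [1,-4,0,0,0]

```text
clock: 10.8
position: [615.0, 49.8, 50.6]
ee_rot: [-0.555, 0.832, -0.0, 0.0]
contact_force: [-1.7, 0.6, -3.7]
gripper_width: 23.2
grasp_force: 59.9
```

```bash
python3 -c "
from h import *
rail()"
```

```text
10.8 y 37.3 x 0.53 z 50.62 F along/across/z -0.1 -1.8 -3.7 yaz 157.41 T [0.17 0.86 0.01]
```

Emit:
drive_tool:
  targets:
    - [1,-2,0,0,0]
    - [1,-4,0,0,0]
    - [1,-4,0,0,0]

```text
clock: 11.1
position: [615.7, 52.0, 50.6]
ee_rot: [-0.555, 0.832, -0.0, -0.002]
contact_force: [-2.8, -5.0, -1.9]
gripper_width: 23.3
grasp_force: 60.2
```

Emit:
drive_tool:
  targets:
    - [1,-2,0,0,0]
    - [1,-4,0,0,0]
    - [1,-4,0,0,0]

```text
clock: 11.4
position: [616.4, 54.0, 50.6]
ee_rot: [-0.555, 0.832, -0.001, -0.003]
contact_force: [-3.6, -8.6, -0.5]
gripper_width: 23.5
grasp_force: 60.2
```

```bash
python3 -c "
from h import *
rail()"
```

```text
11.4 y 41.75 x 0.28 z 50.63 F along/across/z -9.3 -0.1 -0.5 yaz 157.4 T [-2.99  1.16  0.01]
```

Emit:
drive_tool:
  targets:
    - [1,5.3,0,0,0]
    - [1,5.3,0,1.2,0]
    - [1,5.3,0,1.2,0]
    - [1,5.3,0,1.2,0]

```text
clock: 11.8
position: [615.8, 51.9, 50.2]
ee_rot: [-0.555, 0.832, -0.0, -0.0]
contact_force: [-5.0, -0.6, 2.1]
gripper_width: 23.4
grasp_force: 60.8
```

```bash
python3 -c "
from h import *
rail()"
```

```text
11.8 y 39.5 x 0.48 z 50.18 F along/across/z -2.5 -4.4 2.1 yaz 157.42 T [-0.55  1.54  0.03]
```

Emit:
drive_tool:
  targets:
    - [1,0,0,0,5]
    - [1,0,0,0,10]
    - [1,0,0,0,16]
    - [1,0,0,0,22]
    - [1,0,0,0,28]
    - [1,0,0,0,34]
    - [1,0,0,0,40]
    - [1,0,0,0,40]

```text
clock: 12.6
position: [616.3, 53.3, 50.2]
ee_rot: [-0.236, 0.972, 0.0, 0.001]
contact_force: [-6.1, 2.1, 2.0]
gripper_width: 23.1
grasp_force: 60.6
```

```bash
python3 -c "
from h import *
rail()"
```

```text
12.6 y 41.06 x 0.46 z 50.23 F along/across/z -0.4 -6.5 2.0 yaz 117.36 T [0.7  1.46 0.04]
```

Emit:
drive_tool:
  targets:
    - [1,0,0,0,8]
    - [1,0,0,0,16]
    - [1,0,0,0,24]
    - [1,0,0,0,32]
    - [1,0,0,0,40]
    - [1,0,0,0,46]
    - [1,0,0,0,49.8]
    - [1,0,0,0,49.8]
    - [1,0,0,0,49.8]

```text
clock: 13.5
position: [617.5, 53.0, 50.2]
ee_rot: [0.193, 0.981, 0.001, 0.002]
contact_force: [-1.3, 1.8, 1.3]
gripper_width: 23.0
grasp_force: 60.4
```

```bash
python3 -c "
from h import *
rail()"
```

```text
13.5 y 41.19 x 1.62 z 50.22 F along/across/z 1.2 -1.9 1.3 yaz 67.73 T [0.68 0.3  0.05]
```

Emit:
drive_tool:
  targets:
    - [-1,0,0,0,0]
    - [-1,0,0,0,0]
    - [-1,0,0,0,0]
    - [-1,0,0,0,0]
    - [-1,0,0,0,0]
    - [-1,0,0,-20,0]
    - [-1,0,0,-60,0]
    - [-1,0,0,-100,0]
    - [-1,0,0,-140,0]
    - [-1,0,0,-140,0]
    - [-1,0,0,-140,0]

```text
clock: 14.6
position: [616.1, 52.3, 190.5]
ee_rot: [0.194, 0.981, 0.001, 0.001]
contact_force: [-0.4, -0.1, -0.7]
gripper_width: 85.7
grasp_force: 0.0
```

```bash
python3 - <<'E'
from h import *
import json
s=save('wrist','w_seat.png',crop=(160,100,360,250),sc=4); json.dump({k:np.array(v).tolist() for k,v in s.items()},open('s_seat.json','w'))
rail(); plan(509.8,-309,190,67.66);print(s['joints'])
E
```

```text
14.65 y 39.49 x -0.04 z 188.95 F along/across/z 0.0 -0.5 0.3 yaz 67.58 T [ 0.01  0.07 -0.05]
t 14.65 pos [615.3  52.1 188.9] yaz 67.58 F [-0.4  0.2  0.3] w 85.2 -> shift [ -40.2 -374.    -1.1] roll -0.08
[ 3.45891924e-01  4.02012667e-01 -7.10018365e-02 -4.00625120e-04
 -1.09496751e+00 -2.30775741e+00]
```

View pics/w_seat.png

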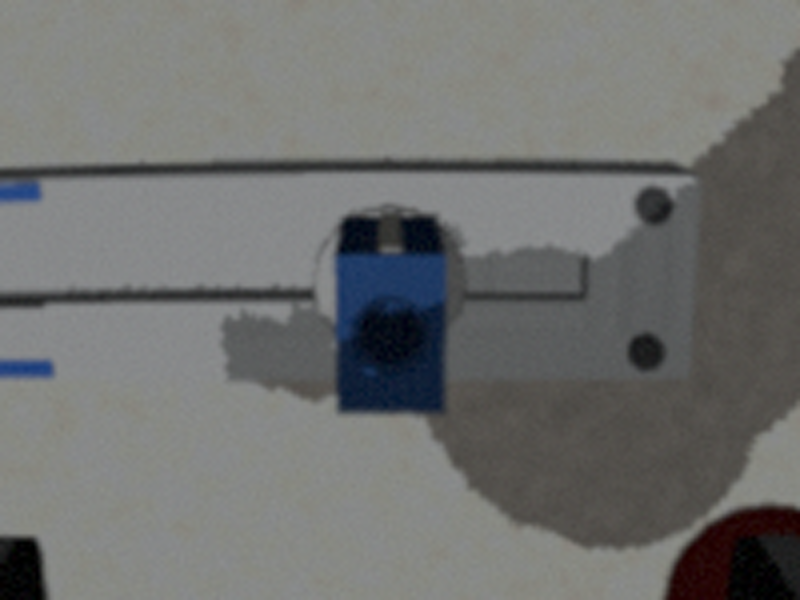

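The block is now crosswise to the rail. Its top face spans u 337-445 and v 253-411, with the socket centre at crop (391,332).

Emit:
drive_tool:
  targets:
    - [-1,-40,-374,0,0]
    - [-1,-40,-374,0,0]
    - [-1,-40,-374,0,0]
    - [-1,-40,-374,0,0]
    - [-1,-40,-374,0,0]
    - [-1,-40,-374,0,0]
    - [-1,-40,-374,0,0]
    - [-1,-40,-374,0,0]
    - [-1,-40,-374,0,0]
    - [-1,-40,-374,0,0]
    - [-1,-40,-374,0,0]

```text
clock: 15.75
position: [510.1, -308.0, 188.3]
ee_rot: [0.194, 0.981, 0.0, -0.001]
contact_force: [-0.8, -0.5, -0.7]
gripper_width: 85.3
grasp_force: 0.0
```

```bash
python3 - <<'E'
from h import *
import json
s=json.load(open('s_seat.json'))
print('socket',at('wrist',160+391/4,100+332/4,83,s), [at('wrist',160+u/4,100+v/4,83,s)[:2].round(1) for u,v in((337,253),(445,253),(445,411),(337,411))])
print('flange under arc top', at('wrist',160+391/4,100+206/4,33,s))
s=save('wrist','w_rod2.png')
a=np.array(cv2.imread('pics/raw_w_rod2.png'))[100:250,160:360]
plan(509.8,-309,90,67.66)
cv2.imwrite('pics/w_rod2.png',cv2.resize(a,None,fx=4,fy=4,interpolation=cv2.INTER_CUBIC))
json.dump({k:np.array(v).tolist() for k,v in s.items()},open('s_rod2.json','w'))
E
```

```text
socket [615.31277151  53.55970877  83.        ] [array([594.6,  49.6]), array([603.5,  71. ]), array([636.8,  57.7]), array([627.6,  35.5])]
flange under arc top [597.31226591  61.37698716  33.        ]
t 15.8 pos [ 510.4 -307.8  188.6] yaz 67.68 F [ 0.2 -0.5  0.3] w 85.1 -> shift [-0.  -1.3 98.6] roll 0.02
```

View pics/w_rod2.png

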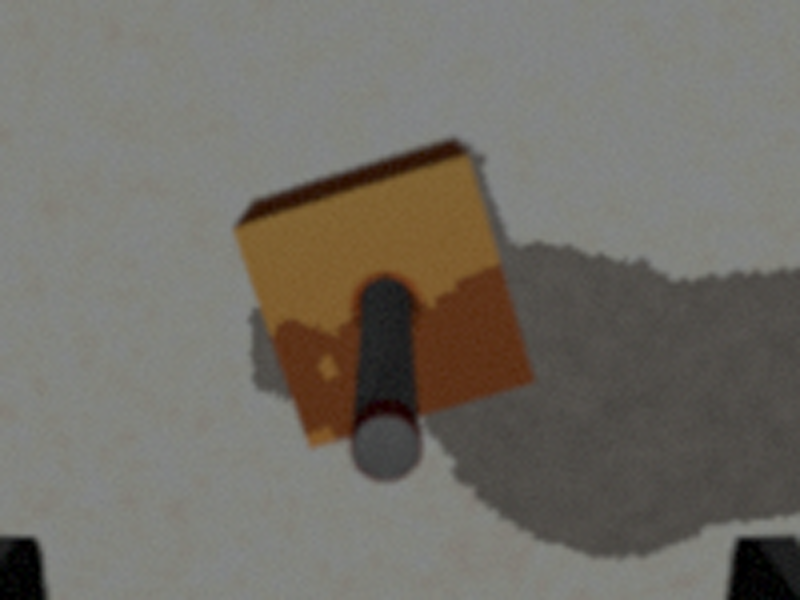

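The rod top is centred at crop (386,446), and its base is at about (386,300).

```bash
python3 - <<'E'
from h import *
import json
s=json.load(open('s_rod2.json')); M=R.from_quat(s['ee_rot']).as_matrix()
for u,v,z in((386,446,146),(386,298,46)): 
    q=at('wrist',160+u/4,100+v/4,z,s); print(q, (M.T@(q-s['position'])).round(2))
s=json.load(open('s_seat.json')); M=R.from_quat(s['ee_rot']).as_matrix()
q=at('wrist',160+391/4,100+332/4,83,s); print('sock',q, (M.T@(q-s['position'])).round(2))
E
```

```text
[ 510.24061378 -308.59909499  146.        ] [-0.43 -0.51 42.29]
[ 509.13567532 -308.02575439   46.        ] [  0.62  -0.4  142.29]
sock [615.31229798  53.55929726  83.        ] [  1.4    0.66 107.55]
```

Emit:
drive_tool:
  targets:
    - [-1,0,-0.5,40,0]
    - [-1,0,-0.5,80,0]
    - [-1,0,-0.5,98,0]
    - [-1,0,-0.5,98,0]
    - [1,0,-0.5,98,0]
    - [1,0,-0.5,98,0]
    - [1,0,-0.5,98,0]
    - [1,0,-0.5,98,0]
    - [1,0,-0.5,98,0]
    - [1,0,-0.5,98,0]
    - [1,0,-0.5,98,0]
    - [1,0,-0.5,98,0]

```text
clock: 17.0
position: [510.6, -309.5, 92.1]
ee_rot: [0.194, 0.981, -0.0, 0.001]
contact_force: [1.2, 1.2, 5.1]
gripper_width: 10.9
grasp_force: 58.4
```

Emit:
drive_tool:
  targets:
    - [1,0,0,0,0]
    - [1,0,0,-20,0]
    - [1,0,0,-50,0]
    - [1,0,0,-90,0]
    - [1,0,0,-110,0]
    - [1,0,0,-110,0]
    - [1,0,0,-110,0]

```text
clock: 17.7
position: [509.2, -308.9, 200.0]
ee_rot: [0.195, 0.981, 0.001, -0.001]
contact_force: [0.1, 0.2, -2.1]
gripper_width: 10.4
grasp_force: 58.6
```

```bash
python3 - <<'E'
from h import *
plan(615.3,53.6,185,67.66)
E
```

```text
t 17.7 pos [ 509.2 -308.9  200. ] yaz 67.56 F [ 0.1  0.2 -2.1] w 10.4 -> shift [ 40.3 375.6  15.4] roll -0.1
```

Emit:
drive_tool:
  targets:
    - [1,41,375.2,0,0]
    - [1,41,375.2,0,0]
    - [1,41,375.2,0,0]
    - [1,41,375.2,0,0]
    - [1,41,375.2,0,0]
    - [1,41,375.2,0,0]
    - [1,41,375.2,0,0]
    - [1,41,375.2,0,0]
    - [1,41,375.2,10,0]
    - [1,41,375.2,18,0]
    - [1,41,375.2,18,0]
    - [1,41,375.2,18,0]

```text
clock: 18.9
position: [614.5, 51.7, 182.3]
ee_rot: [0.195, 0.981, -0.001, -0.001]
contact_force: [0.3, -0.0, -0.6]
gripper_width: 10.1
grasp_force: 58.8
```

```bash
python3 - <<'E'
from h import *
import json
s=save('wrist','w_ins.png'); json.dump({k:np.array(v).tolist() for k,v in s.items()},open('s_ins.json','w'))
a=cv2.imread('pics/raw_w_ins.png')[90:240,180:330]
b=cv2.imread
save('scene','sc2.png'); b=cv2.imread('pics/raw_sc2.png')[140:260,180:300]
A=cv2.resize(a,(450,450),interpolation=cv2.INTER_CUBIC);B=np.zeros((450,340,3),np.uint8);B[:340]=cv2.resize(b,(340,340))
cv2.imwrite('pics/w_ins.png',np.clip(np.hstack([A,B])*1.3,0,255).astype(np.uint8))
plan(615.3,53.6,185,67.66)
E
```

```text
t 19.0 pos [615.1  52.  183.5] yaz 67.51 F [-0.2 -0.7 -0.8] w 10.4 -> shift [ 0.4  1.5 -1.5] roll -0.15
```

View pics/w_ins.png

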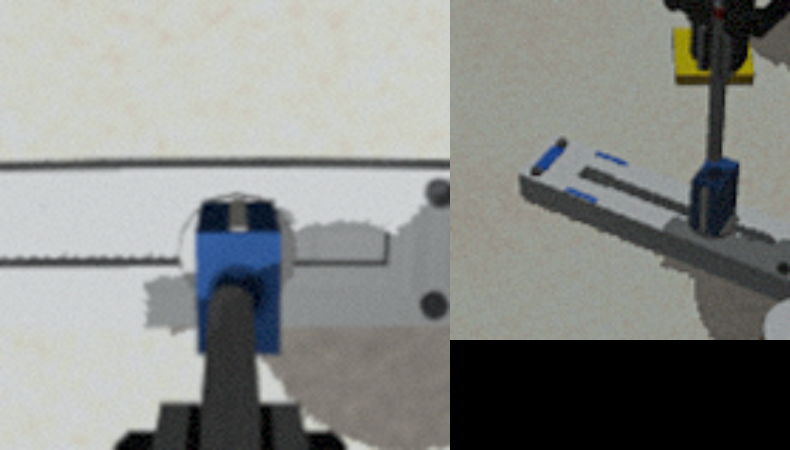

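The rod's lower end is at about (232,284-), while the block's top face spans u 196-281 and v 232-354. So the rod sits left of the socket's centre in the image.

```bash
python3 - <<'E'
from h import *
import json
s=json.load(open('s_ins.json')); M=R.from_quat(s['ee_rot']).as_matrix()
T=lambda u,v,z:(M.T@(at('wrist',180+u/3,90+v/3,z,s)-s['position'])).round(2)
print('block',T(196,232,83),T(281,232,83),T(281,354,83),T(196,354,83), np.mean([T(196,232,83),T(281,232,83),T(281,354,83),T(196,354,83)],0))
print('flange arc', T(238,194,28),T(238,194,33))
for z in(96,98): print('rod bottom edge',T(232.5,284,z),'sides',T(213,295,z),T(252,295,z))
E
```

```text
block [17.18 -9.73 99.35] [17.18 13.88 99.32] [-18.81  14.43  99.26] [-18.78 -10.13  99.3 ] [-0.8075  2.1125 99.3075]
flange arc [ 18.38   2.5  154.34] [ 19.24   2.45 149.34]
rod bottom edge [ 5.81  0.35 86.32] sides [ 2.76 -4.87 86.32] [ 2.75  5.57 86.31]
rod bottom edge [ 6.37  0.34 84.32] sides [ 3.34 -4.83 84.32] [ 3.34  5.51 84.31]
```

Emit:
drive_tool:
  targets:
    - [1,-0.8,1.7,0,0]
    - [1,-0.8,1.7,8,0]
    - [1,-0.8,1.7,12,0]
    - [1,-0.8,1.7,15,0]
    - [1,-0.8,1.7,18,0]
    - [1,-0.8,1.7,18,0]

```text
clock: 19.6
position: [616.2, 54.3, 164.6]
ee_rot: [0.194, 0.981, -0.0, -0.001]
contact_force: [0.2, -0.3, -1.3]
gripper_width: 10.4
grasp_force: 58.8
```

Emit:
drive_tool:
  targets:
    - [1,0,0,2,0]
    - [1,0,0,4,0]
    - [1,0,0,4,0]

```text
clock: 19.9
position: [616.3, 54.3, 161.0]
ee_rot: [0.194, 0.981, -0.0, -0.0]
contact_force: [0.2, -0.1, -1.6]
gripper_width: 10.6
grasp_force: 58.8
```

```bash
python3 -c "
from h import *
rail()"
```

```text
19.9 y 41.96 x 0.09 z 161.04 F along/across/z -0.0 0.2 -1.6 yaz 67.59 T [-0.27  0.12  0.03]
```

Emit:
drive_tool:
  targets:
    - [1,0,0,5,0]
    - [1,0,0,10,0]
    - [1,0,0,15,0]
    - [1,0,0,20,0]
    - [1,0,0,25,0]
    - [1,0,0,30,0]
    - [1,0,0,30,0]

```text
clock: 20.6
position: [616.1, 54.4, 130.2]
ee_rot: [0.194, 0.981, -0.0, -0.001]
contact_force: [-0.8, -1.1, -1.7]
gripper_width: 10.0
grasp_force: 58.9
```

Emit:
drive_tool:
  targets:
    - [1,0,0,2,0]
    - [1,0,0,4,0]
    - [1,0,0,4,0]

```text
clock: 20.9
position: [616.4, 54.4, 127.1]
ee_rot: [0.194, 0.981, -0.0, -0.0]
contact_force: [-1.6, -1.5, -1.6]
gripper_width: 10.5
grasp_force: 58.8
```

Emit:
drive_tool:
  targets:
    - [1,0,0,1,0]
    - [1,0,0,2,0]
    - [1,0,0,2,0]

```text
clock: 21.2
position: [616.5, 54.4, 125.3]
ee_rot: [0.194, 0.981, -0.0, -0.0]
contact_force: [0.3, -1.9, -1.3]
gripper_width: 10.0
grasp_force: 58.8
```

Emit:
drive_tool:
  targets:
    - [1,0,0,1,0]
    - [1,0,0,2,0]
    - [1,0,0,2,0]

```text
clock: 21.5
position: [616.7, 54.3, 124.1]
ee_rot: [0.194, 0.981, -0.0, 0.0]
contact_force: [-2.0, -2.1, 4.4]
gripper_width: 10.3
grasp_force: 59.3
```

```bash
python3 -c "
from h import *
rail()"
```

```text
21.5 y 42.13 x 0.43 z 124.14 F along/across/z -2.7 -1.0 4.4 yaz 67.61 T [-0.56  0.81  0.02]
```

Contact came at the expected depth. I'll press a little more, then release and retreat.

Emit:
drive_tool:
  targets:
    - [1,0,0,1,0]
    - [1,0,0,1.5,0]
    - [1,0,0,1.5,0]

```text
clock: 21.8
position: [617.0, 54.3, 124.1]
ee_rot: [0.194, 0.981, -0.0, 0.001]
contact_force: [-3.5, -1.7, 9.6]
gripper_width: 10.5
grasp_force: 60.0
```

Emit:
drive_tool:
  targets:
    - [-1,0,0,-0.5,0]
    - [-1,0,0,-0.5,0]
    - [-1,0,0,-0.5,0]
    - [-1,0,0,-0.5,0]
    - [-1,0,0,-0.5,0]
    - [-1,0,0,-40,0]
    - [-1,0,0,-80,0]
    - [-1,0,0,-120,0]
    - [-1,0,0,-120,0]
    - [-1,0,0,-120,0]

```text
clock: 22.8
position: [616.8, 54.7, 242.8]
ee_rot: [0.194, 0.981, 0.001, 0.001]
contact_force: [-0.5, 0.8, -0.3]
gripper_width: 85.2
grasp_force: 0.0
```

```bash
python3 - <<'E'
from h import *
import json
s=save('wrist','w_end.png')
save('top','top_end.png'); save('scene','sc_end.png')
plan(615.3,53.6,185,67.66)
# red band / rod-top check: expected projection of rod top at z=178
a=cv2.imread('pics/w_end.png'); b=cv2.imread('pics/sc_end.png')
p=arm.camera_params('scene'); f=192/np.tan(np.radians(p['fov_y'])/2); K=np.array([[f,0,p['cx']],[0,f,p['cy']],[0,0,1]])
for z in (178,83): print('scene expect',z,cv2.projectPoints(np.array([[616.,54.,z]]),p['rvec'],p['tvec'],K,None)[0].ravel())
x=[cv2.projectPoints(np.array([[616.,54.,178.]]),p['rvec'],p['tvec'],K,None)[0].ravel()][0].astype(int)
c=b[x[1]-30:x[1]+80,x[0]-50:x[0]+50]
hsv=cv2.cvtColor(c,cv2.COLOR_BGR2HSV); m=((hsv[...,0]<10)|(hsv[...,0]>170))&(hsv[...,1]>110)
print('col at rod',[tuple(int(t) for t in b[y,x[0]]) for y in range(x[1]-10,x[1]+16,2)])
E
```

```text
t 22.95 pos [615.7  54.3 240.1] yaz 67.59 F [-0.6 -0.4  0. ] w 85.1 -> shift [-0.  -0.7 55.1] roll -0.07
scene expect 178 [275.32601564 166.16080439]
scene expect 83 [273.43181357 200.74002124]
col at rod [(17, 110, 116), (25, 113, 119), (1, 108, 115), (21, 110, 116), (25, 87, 89), (60, 56, 53), (31, 30, 41), (13, 15, 37), (29, 36, 36), (33, 37, 31), (37, 39, 39), (31, 28, 29), (34, 33, 33)]
```

```bash
python3 -c "
from h import *
print(arm.job_done())"
```

```text
the job is handed in; nothing more can be done
None
```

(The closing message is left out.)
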